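# Press a glued strap with the gravity roller

## Robot

A 7-joint arm with a two-finger parallel gripper is mounted at the origin on the work surface. World frame = base frame: x ahead of the robot, y to its left, z up, the work surface at z = 0. Lengths are in m, angles in rad, forces in N, time in s.
With the tool pointing down it reaches from about 0.4 to 0.9 m from the base axis. Payload 5.6 kg.
Tool frame: the origin (TCP) lies midway between the tips of the shut fingers; the grasp point (between the pads) lies 19 mm behind it; z points along the fingers, y is the line along which they close (so a half turn about z gives the same grasp; the last joint's range is limited). The gripper opens to 92 mm and grips with 3 to 60 N. Pads are 20 mm wide; open, the fingers measure 128 mm over their backs; the gripper's body (75 mm by 189 mm) begins 69 mm behind the grasp point.
Start: joints at [1.19, 0.468, -0.012, 1.603, 0.006, 1.071, -0.056], TCP at [0.215, -0.613, 0.185] pointing down, gripper open.
Joint ranges: [-2.53, 2.53], [-0.31, 2.02], [-1.57, 1.55], [0.28, 2.44], [-1.29, 4.43], [0.15, 1.84], [-2.92, 2.92]. Speed limits (rad/s): [2.57, 2.57, 3.14, 3.14, 3.14, 3.14, 3.14].

## Interface

Orientations are given as a rotation vector (axis times angle).
In Python, from bench import bot gives the robot as it stands. The module is installed in compiled form; this text tells all that it offers.
- The arm moves only by the tool carry_out, never from a script. Its argument "increments" is a list of rows, each an object with "travel": the shift along the tool's x, y, z scaled (see below), a list of three; "rot": the turn, a rotation vector about the tool's x, y, z scaled (see below), a list of three. A call has 1 to 20 rows; each row is the pose to reach, as a shift and turn from the pose commanded when the call began, along the tool's axes at that moment, turning the shorter way round; what a row does not reach only later rows make up. The controller multiplies each number of a shift by 100 mm and each number of a turn by 360 degrees. A row lasts 1/10 s, in which the tool goes at most 50 mm and 8.59 degrees, less where a joint would pass 70% of its speed; a pose out of reach is approached as far as the arm can. A call with a number of a shift or a turn outside -1 to 1 is refused whole. A call with a gripper value outside its range is refused whole. "jaw" is the opening, from -1 (shut) to 1 (fully open), set as the call begins (left out, the last holds). The fingers move at their own pace and stop on an object; the grip force is fixed at half the most. Time passes only in rows, so rows that repeat a pose let the fingers close. It gives the time, the measured TCP pose, the force, the opening and the grip force at its end, in the units of the state.
- bot.read_state(): the state, without advancing time (a new reading comes with each control period).
- bot.grab_frame(name): name is "scene" or "side" or "wrist"; returns (picture, depth): 384x512x3 uint8, red, green, blue; 384x512 float32, m along the optical axis (not along the pixel's ray), 0 where there is no reading.
- bot.camera_info(name): a dict with "mtx" (3x3 intrinsics, pixels), "rvec" (rotation vector, rad) and "tvec" (3), from world to camera coordinates, as OpenCV has them; the wrist camera has in their place "hand_eye" (4x4, takes a point from camera to tool coordinates, whose origin is the TCP and whose axes are the flange's). Camera axes: x right, y down, z forward; pixel columns grow to the right and rows downward; lengths in m; the calibration is good to about 2 mm. A picture is of the moment at which its call begins: read the wrist's pose just before it. camera_info takes no time and is no camera call.
- bot.hand_in(): hands the job in; it is judged then, once.
The state is a dict: "time_s": time; "joint_pos": joint angles; "qvel": joint speeds; "effort": joint torques, N m; "tool_pos": TCP position; "tcp_rot": TCP orientation; "wrist_force": force on the tool from outside, world axes, zero at the start; "moment": the same for the moment, N m; "gripper_width": finger opening in m; "grasp_force": force on a finger pad.
Only numpy, scipy, OpenCV 4.12 (cv2) and the standard library are available. Lean on these libraries where they do the work, as an engineer would, in place of code of your own. Each camera call takes 0.05 s, during which the arm holds its last target. There are 200 camera calls.

## Task

Press the glued strap: draw the roller carriage by its orange handle up the sloping board until its pointers are over the blue tape, let go, and let it roll down over the whole strap untouched. Past the strap, catch it by the handle, bring it gently to a standstill with the pointers beside the green tape, keep it still there for two seconds, then ease it softly down onto the foot stop, let go and move clear. The handle is sprung: its white mark must never reach the red lines 15 mm to either side, and the mug and the glue jar beyond the board must not be disturbed.

Things in the scene. Friction and masses are not known exactly. Their poses are not given: they have to be found in the camera images.
- ramp: Plywood rolling board fixed to the bench, 800 mm long (its y), 210 mm wide (its x); origin on the bench below its middle, z up. It rises towards its +y at 0.055 rad; position and yaw vary. On it: two aluminium rails, a tan leather strap 40 mm wide, 4 mm thick, green tape (190 mm) on both margins below the strap, blue tape (60 mm) at the top, wooden stops 50 mm high at both ends
- carriage (a joint): Travel in m of the grey roller carriage up along the board: 0 resting on the foot stop (where it starts), 0.56 at the top stop. Its red pointers are beside the green tape from 0.05 to 0.24, over the strap from 0.27 to 0.49, over the blue tape from 0.50 to 0.56. Released, it gathers speed with a time constant of about 0.42 s towards about 0.22 m/s; it stands still by itself only on the foot stop
- handle (a joint): Deflection in m of the sprung handle along the board relative to the carriage, positive uphill; 0 free (white mark midway between two red lines on the top plate), red lines at +/-0.015, ends of travel +/-0.03. Spring 80 N/m, damping 2 N s/m nominal: holding the carriage still on the slope takes about 0.5 N, a deflection of about +0.006
- grip (a point): Centre of the orange handle block: 28 mm wide across the board, 75 mm long along it, 52 mm tall, flat sides, to be pinched across its width from above; 26 mm below the block's top, 55 mm above the carriage's top plate (29 mm free under the block). Its y axis points uphill along the board; it moves along it by carriage travel plus handle deflection
- mug: White mug, 84 mm wide, 90 mm tall, a bystander beyond the board; origin under its base; leave alone
- glue_jar: Amber glass jar with a red lid, 72 mm wide, 100 mm tall, a bystander beyond the board; origin under its base; leave alone
- middle (a point): Middle of the carriage's top plate (upper face). Carriage 140 x 140 mm, 80 mm tall, brass roller 60 mm in diameter, red pointers at its middle on both sides. Nominal mass 0.8 kg plus 0.08 kg handle (the carriage's varies -15 to +25 percent); viscous drag 2.1 N s/m, no dry friction

How it is judged:
On the way, in this order (a step that is already met when the one before it is completed fails the run):
1. the carriage is drawn up until its pointers are over the blue tape (value of joint carriage above 0.5 m), for 0.2 s.
2. the carriage rolls down over the strap untouched (value of joint carriage between 0.27 and 0.49 m and velocity of joint carriage below -0.08 m/s and contact force between carriage and anything else below 0.1 N), for 0.5 s.
3. the carriage is caught and kept still beside the green tape (value of joint carriage between 0.045 and 0.245 m and velocity of joint carriage between -0.025 and 0.025 m/s), for 1.5 s.
At the end, for the whole second after the job is handed in: After the untouched run and the catch, the carriage rests on the foot stop (within 8 mm, slower than 0.01 m/s), handle free (within 4 mm of its middle) (value of joint carriage below 0.008 m and linear speed of carriage below 0.01 m/s and value of joint handle between -0.004 and 0.004 m).
It fails at once if the sprung handle is pulled or pushed as far as a red line (15 mm) (value of joint handle above 0.015 m or value of joint handle below -0.015 m).
It fails at once if the carriage is touched while it rolls down over the strap (value of joint carriage between 0.285 and 0.475 m and velocity of joint carriage below -0.08 m/s and contact force between carriage and anything else above 0.3 N).
It fails at once if the carriage lands hard on the foot stop (faster than 0.08 m/s) (value of joint carriage below 0.006 m and velocity of joint carriage below -0.08 m/s).
It fails at once if the mug or the glue jar is disturbed (distance of any of mug, glue_jar from where it was at the start of the episode above 0.03 m or angle between any of mug, glue_jar's own z axis and vertical above 0.3 rad).
It also fails if it takes over 66 s, if anything falls off the work surface, if the arm or the gripper's body presses on something with over 40 N, if the wrist force passes 120 N, or if a joint passes its speed limit or range.

## Working session

There is one attempt and no reset: what is moved stays moved. The work goes in short steps, Python scripts to look and compute and a tool call to move; the robot and the scene stay as the last step left them, time stands still between calls to the robot, and variables do not carry over. Pictures are saved under pics/ and viewed, at most 10 in all, crops included, and the job is handed in when it is done.

Besides the shell and the picture viewer there is one more tool, called after "Request:" by a JSON object that holds its "op" and its "data", one argument or row to a line. carry_out: Moves the arm, as the interface text tells. Its arguments: {"type":"object","properties":{"increments":{"type":"array","items":{"type":"object","properties":{"travel":{"type":"array","items":{"type":"number"}},"rot":{"type":"array","items":{"type":"number"}}}}},"jaw":{"type":"number"}},"required":["increments"]}

```bash
ls; mkdir -p pics; cat > h.py <<'E'
import numpy as np, cv2
from bench import bot
def cam(n):
    c=bot.camera_info(n); K=np.array(c["mtx"])
    if "hand_eye" in c:
        s=bot.read_state(); R=cv2.Rodrigues(np.array(s["tcp_rot"]))[0]; T=np.eye(4); T[:3,:3]=R; T[:3,3]=s["tool_pos"]
        return K,T@np.array(c["hand_eye"])
    R=cv2.Rodrigues(np.array(c["rvec"],float))[0]; T=np.eye(4); T[:3,:3]=R; T[:3,3]=np.ravel(c["tvec"])
    return K,np.linalg.inv(T)
def grab(n):
    K,T=cam(n); im,d=bot.grab_frame(n); return K,T,im,d
def cloud(K,T,d):
    v,u=np.mgrid[:d.shape[0],:d.shape[1]]
    p=np.stack([(u-K[0,2])/K[0,0]*d,(v-K[1,2])/K[1,1]*d,d],-1)
    return p@T[:3,:3].T+T[:3,3]
def save(im,f): cv2.imwrite(f,im[...,::-1])
E
python3 - <<'E'
from h import *
print(bot.read_state())
a=grab("scene");b=grab("side")
np.savez("f0.npz",sK=a[0],sT=a[1],si=a[2],sd=a[3],dK=b[0],dT=b[1],di=b[2],dd=b[3])
save(a[2],"pics/scene0.png");save(b[2],"pics/side0.png")
print(a[1],b[1],(a[3]>0).mean(),(b[3]>0).mean())
E
```

```text
pics
{'time_s': 0.0, 'joint_pos': array([ 1.19002554,  0.46839316, -0.01158318,  1.60359943,  0.00601824,
        1.07137848, -0.05630733]), 'qvel': array([-0.00053197, -0.00016098, -0.00052618, -0.00181667,  0.00068774,
       -0.00120113, -0.00124992]), 'effort': array([ 5.51126504e-04, -5.20564020e+01, -1.23079744e-02, -2.43749267e+01,
       -5.67035296e-02,  1.69912336e-02,  1.25843758e-04]), 'tool_pos': array([ 0.21510911, -0.61271968,  0.18454002]), 'tcp_rot': array([-3.09525252e+00, -5.27642505e-01,  6.86182585e-04]), 'wrist_force': array([ 0.04351843, -0.31505281, -0.09680883]), 'moment': array([-0.05651597, -0.01002552, -0.00572483]), 'grasp_force': 0.0, 'gripper_width': 0.09203524853907079}
[[ 0.7147501   0.59565978 -0.36649928  0.91378174]
 [ 0.69935241 -0.61337586  0.36698264 -0.33136972]
 [-0.00620501 -0.51861303 -0.85498656  0.80192769]
 [ 0.          0.          0.          1.        ]] [[ 0.9245978  -0.28549666  0.25221135  0.38520967]
 [-0.38076811 -0.67245259  0.63468351 -0.64329459]
 [-0.01159985 -0.68286101 -0.73045621  0.83563902]
 [ 0.          0.          0.          1.        ]] 0.9958292643229166 0.9962056477864584
```

View pics/scene0.png

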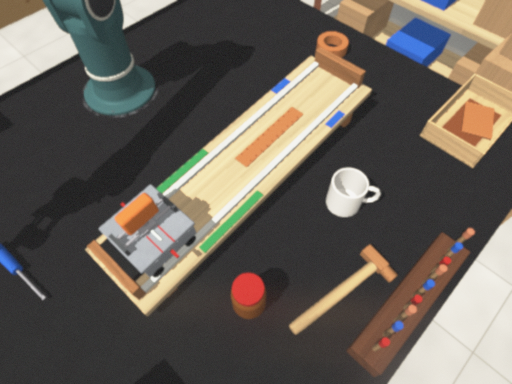

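View pics/side0.png

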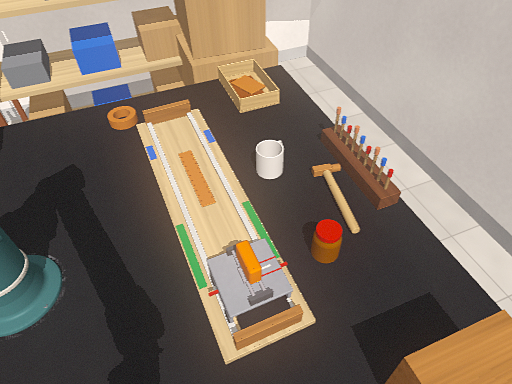

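The scene view shows the board running from its foot (lower left, ~(125,275)) to its top (~(345,75)). The handle block is at ~(136,213), green tapes at (185,170) and (232,222), and blue tapes at (281,87) and (335,119). In the side view the handle is at ~(249,261). Next I'll measure these by colour and depth.

```bash
python3 - <<'E'
from h import *
f=np.load("f0.npz")
for c in "sd":
    im=f[c+"i"];P=cloud(f[c+"K"],f[c+"T"],f[c+"d"]);hsv=cv2.cvtColor(im,cv2.COLOR_RGB2HSV)
    h,s,v=hsv[...,0].astype(int),hsv[...,1],hsv[...,2]
    M={"green":(h>50)&(h<80)&(s>120),"blue":(h>100)&(h<125)&(s>150),"orange":(h>8)&(h<18)&(s>200)&(v>180),"amber_red":((h<5)|(h>175))&(s>180),"white":(s<30)&(v>170)}
    for k,m in M.items():
        m=cv2.morphologyEx(m.astype(np.uint8),cv2.MORPH_OPEN,np.ones((2,2)))
        n,L,st,ce=cv2.connectedComponentsWithStats(m)
        for i in range(1,n):
            if st[i,4]<25: continue
            p=P[(L==i)]; q=p[np.abs(p-np.median(p,0)).max(1)<.25]
            c0=np.median(q,0)
            if not(-.1<c0[2]<.25 and np.hypot(*c0[:2])<1.0): continue
            r=cv2.minAreaRect(q[:,:2].astype(np.float32))
            zt=q[q[:,2]>np.percentile(q[:,2],97)-.006]; rt=cv2.minAreaRect(zt[:,:2].astype(np.float32))
            print(c,k,st[i,4],ce[i].round(),"mean",q.mean(0).round(4),"z",np.percentile(q[:,2],[3,97]).round(3),"rect",np.round(r[0],4),np.round(r[1],3),round(r[2],1),"top",np.round(rt[0],4),np.round(rt[1],3),round(rt[2],1))
E
```

```text
s green 330 [183. 172.] mean [ 0.4223 -0.086   0.0641] z [0.059 0.069] rect [ 0.4211 -0.0844] [0.018 0.149] 2.0 top [ 0.4211 -0.0839] [0.018 0.148] 2.0
s green 468 [231. 222.] mean [ 0.6071 -0.0981  0.0634] z [0.058 0.069] rect [ 0.6068 -0.0945] [0.016 0.184] 1.8 top [ 0.606  -0.0738] [0.016 0.142] 1.7
s blue 83 [281.  86.] mean [0.4094 0.2822 0.0837] z [0.081 0.086] rect [0.4083 0.282 ] [0.016 0.054] 2.5 top [0.4083 0.282 ] [0.016 0.054] 2.5
s blue 84 [336. 119.] mean [0.5939 0.2891 0.0845] z [0.082 0.087] rect [0.5939 0.2902] [0.014 0.054] 1.0 top [0.5939 0.2902] [0.014 0.054] 1.0
s blue 338 [  9. 261.] mean [ 0.3019 -0.5015  0.0201] z [0.008 0.026] rect [ 0.2927 -0.5062] [0.081 0.029] 5.9 top [ 0.2948 -0.504 ] [0.074 0.02 ] 4.5
s blue 63 [430. 285.] mean [0.9929 0.0493 0.123 ] z [0.05  0.133] rect [0.997  0.0685] [0.056 0.011] 75.7 top [0.992  0.0485] [0.014 0.011] 83.5
s blue 53 [399. 327.] mean [ 0.9929 -0.056   0.1256] z [0.05  0.133] rect [ 0.9974 -0.0406] [0.048 0.01 ] 72.4 top [ 0.991 -0.057] [0.011 0.012] 28.7
s amber_red 39 [447. 261.] mean [0.9932 0.1207 0.1131] z [0.049 
[... 3789 characters left out ...]
.133 0.139] rect [ 0.5744 -0.1883] [0.06  0.083] 2.3 top [ 0.5634 -0.2046] [0.036 0.052] 1.5
d white 188 [270. 266.] mean [ 0.5638 -0.2476  0.1343] z [0.131 0.139] rect [ 0.5651 -0.2471] [0.046 0.027] 0.5 top [ 0.562  -0.2471] [0.027 0.04 ] 89.9
d white 38 [ 11. 287.] mean [ 0.0335 -0.0566  0.097 ] z [0.093 0.102] rect [ 0.0337 -0.0563] [0.028 0.004] 37.0 top [ 0.0336 -0.0561] [0.028 0.004] 35.2
d white 50 [221. 303.] mean [ 0.4442 -0.258   0.0798] z [0.064 0.109] rect [ 0.4443 -0.2573] [0.003 0.054] 1.4 top [ 0.4445 -0.2696] [0.   0.03] 1.8
d white 33 [232. 326.] mean [ 0.4514 -0.3072  0.062 ] z [0.052 0.065] rect [ 0.4522 -0.3078] [0.011 0.015] 84.6 top [ 0.4507 -0.3077] [0.011 0.012] 84.6
```

```bash
python3 - <<'E'
from h import *
f=np.load("f0.npz"); W=[]
for c in "sd":
    im=f[c+"i"];P=cloud(f[c+"K"],f[c+"T"],f[c+"d"]);hsv=cv2.cvtColor(im,cv2.COLOR_RGB2HSV)
    h,s,v=[hsv[...,i].astype(int) for i in range(3)]
    near=(abs(P[...,0]-.5)<.12)&(abs(P[...,1]+.24)<.13)
    top=P[near&(P[...,2]>.198)]; blk=P[near&(P[...,2]>.165)]
    col=im[near&(P[...,2]>.2)]
    print(c,"top n",len(top),"mean",top.mean(0).round(4),np.percentile(top,[2,98],axis=0).round(4).tolist(),np.median(col,0) if len(col) else 0)
    r=cv2.minAreaRect(top[:,:2].astype(np.float32));print(" rect top",r)
    A=np.c_[top,np.ones(len(top))]; 
    pl=np.linalg.lstsq(np.c_[top[:,:2],np.ones(len(top))],top[:,2],rcond=None)[0];print(" plane",pl)
    # rails
    wm=(s<30)&(v>170)&(P[...,1]>-.05)&(P[...,1]<.33)&(P[...,2]>.05)&(P[...,2]<.12)
    for lo,hi in((.41,.48),(.54,.61)):
        q=P[wm&(P[...,0]>lo)&(P[...,0]<hi)]
        l=cv2.fitLine(q.astype(np.float32),cv2.DIST_HUBER,0,.01,.01).ravel();print(" rail",len(q),l.round(4),"yaw",np.arctan2(-l[0]*np.sign(l[1]),abs(l[1])).round(4),"slope",l[2]/l[1])
    g=near&(P[...,2]>.115)&(P[...,2]<.16)&(s<60)
    q=P[g];r=cv2.minAreaRect(q[:,:2].astype(np.float32));print(" plate",r)
b=cv2.resize(f["si"][185:275,95:215],None,fx=6,fy=6,interpolation=cv2.INTER_CUBIC);save(b,"pics/crop.png")
E
```

```text
s top n 636 mean [ 0.5212 -0.2519  0.2093] [[0.5054, -0.2869, 0.1994], [0.5319, -0.2167, 0.2139]] [244. 158.  83.]
 rect top ((0.518545389175415, -0.25125786662101746), (0.028200076892971992, 0.07388828694820404), 1.8555471897125244)
 plane [-0.24362098  0.03949986  0.34617225]
 rail 750 [-0.0251  0.9986  0.0472  0.4377  0.1564  0.0869] yaw 0.0251 slope 0.047315884
 rail 872 [-0.0347  0.9981  0.0506  0.5708  0.1373  0.0855] yaw 0.0348 slope 0.050723728
 plate ((0.51740562915802, -0.24703222513198853), (0.1419849395751953, 0.1398785561323166), 2.4833085536956787)
d top n 518 mean [ 0.5123 -0.2556  0.2101] [[0.4994, -0.2874, 0.1991], [0.5266, -0.2182, 0.2146]] [247. 150.   0.]
 rect top ((0.5135083198547363, -0.25176018476486206), (0.02824810892343521, 0.07372838258743286), 2.645646095275879)
 plane [0.10492351 0.0913438  0.17964656]
 rail 490 [-0.0366  0.9978  0.0559  0.4343  0.1195  0.0863] yaw 0.0367 slope 0.056034017
 rail 446 [-0.0345  0.998   0.0533  0.5659  0.1211  0.086 ] yaw 0.0345 slope 0.05340253
 plate ((0.5156587958335876, -0.24717013537883759), (0.14469102025032043, 0.14083416759967804), 2.0304853916168213)
```

View pics/crop.png

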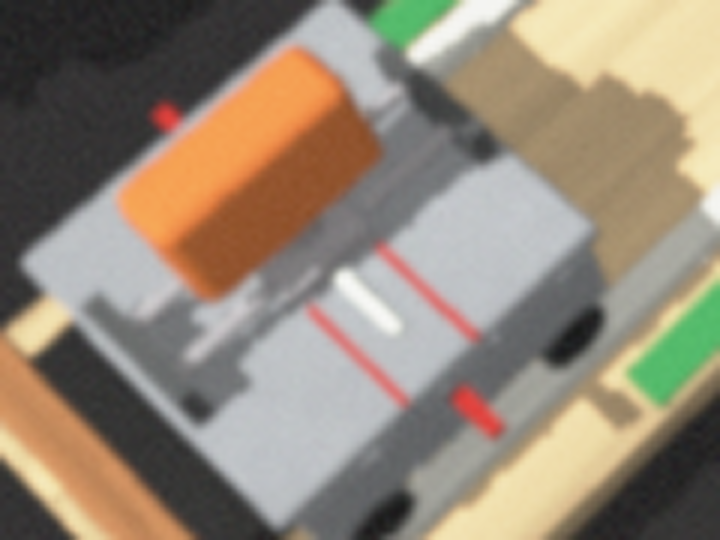

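The crop shows the handle block with the white mark midway between the red lines (mark ~(370,300), lines ~(430,290) and (360,355) in the crop), so deflection is 0. The sizes check out: block 28×74 mm, plate 142×140 mm, yaw ≈0.034, slope ≈0.053. Now I'll plan the approach.

```bash
cat >> h.py <<'E'
from scipy.spatial.transform import Rotation as Rn
YAW,SL=.034,.055
up=np.array([-np.sin(YAW)*np.cos(SL),np.cos(YAW)*np.cos(SL),np.sin(SL)])
bx=np.array([np.cos(YAW),np.sin(YAW),0]); nz=np.cross(bx,up)
RT=np.stack([up,bx,-nz],1)
def rel(p,R=RT):
    "shift & turn units from the current pose to TCP p"
    s=bot.read_state(); R0=Rn.from_rotvec(s["tcp_rot"]).as_matrix()
    return (R0.T@(p-s["tool_pos"])/.1).round(3), (Rn.from_matrix(R0.T@R).as_rotvec()/(2*np.pi)).round(4)
E
python3 - <<'E'
from h import *
g=np.array([.516,-.25,.189])
print(np.linalg.det(RT),rel(g-.019*nz+.1*nz), rel(g-.019*nz))
E
```

```text
1.0 (array([ 4.027, -2.384, -0.849]), array([ 0.0053,  0.0074, -0.2016])) (array([ 4.044, -2.435,  0.15 ]), array([ 0.0053,  0.0074, -0.2016]))
```

Request:
{"op": "carry_out", "data": {
  "increments": [
    {"travel":[0.3,-0.2,-0.3],"rot":[0.0053,0.0074,-0.02]},
    {"travel":[0.6,-0.4,-0.6],"rot":[0.0053,0.0074,-0.043]},
    {"travel":[0.9,-0.6,-0.85],"rot":[0.0053,0.0074,-0.066]},
    {"travel":[1,-0.6,-0.85],"rot":[0.0053,0.0074,-0.089]},
    {"travel":[1,-0.6,-0.85],"rot":[0.0053,0.0074,-0.112]},
    {"travel":[1,-0.6,-0.85],"rot":[0.0053,0.0074,-0.135]},
    {"travel":[1,-0.6,-0.85],"rot":[0.0053,0.0074,-0.158]},
    {"travel":[1,-0.6,-0.85],"rot":[0.0053,0.0074,-0.18]},
    {"travel":[1,-0.6,-0.85],"rot":[0.0053,0.0074,-0.2016]},
    {"travel":[1,-0.6,-0.85],"rot":[0.0053,0.0074,-0.2016]}
  ]
}}

```text
time_s: 1.1
tool_pos: [0.2898, -0.5232, 0.27]
tcp_rot: [-2.155, -2.231, -0.059]
wrist_force: [-0.3, 1.3, -0.2]
gripper_width: 0.0916
grasp_force: 0.0
```

```bash
python3 - <<'E'
from h import *
g=np.array([.516,-.25,.189])
print(bot.read_state()["tool_pos"],rel(g-.019*nz+.1*nz))
E
```

```text
[ 0.28980597 -0.5232413   0.26997225] (array([2.604, 2.355, 0.144]), array([0.0001, 0.0001, 0.0001]))
```

Request:
{"op": "carry_out", "data": {
  "increments": [
    {"travel":[0.3,0.27,0],"rot":[0,0,0]},
    {"travel":[0.6,0.54,0],"rot":[0,0,0]},
    {"travel":[0.9,0.81,0.05],"rot":[0,0,0]}
  ]
}}

```text
time_s: 1.4
tool_pos: [0.3685, -0.4299, 0.2707]
tcp_rot: [-2.163, -2.226, -0.058]
wrist_force: [0.5, -0.9, -0.0]
gripper_width: 0.0919
grasp_force: 0.0
```

Request:
{"op": "carry_out", "data": {
  "increments": [
    {"travel":[0.3,0.27,0],"rot":[0,0,0]},
    {"travel":[0.6,0.54,0],"rot":[0,0,0]},
    {"travel":[0.9,0.81,0.05],"rot":[0,0,0]}
  ]
}}

```text
time_s: 1.7
tool_pos: [0.4466, -0.3368, 0.2707]
tcp_rot: [-2.162, -2.227, -0.058]
wrist_force: [0.1, -0.3, -0.0]
gripper_width: 0.0917
grasp_force: 0.0
```

Request:
{"op": "carry_out", "data": {
  "increments": [
    {"travel":[0.3,0.27,0],"rot":[0,0,0]},
    {"travel":[0.6,0.54,0],"rot":[0,0,0]},
    {"travel":[0.8,0.73,0],"rot":[0,0,0]},
    {"travel":[0.8,0.73,0],"rot":[0,0,0]},
    {"travel":[0.8,0.73,0],"rot":[0,0,0]}
  ]
}}

```text
time_s: 2.2
tool_pos: [0.5157, -0.2555, 0.2742]
tcp_rot: [-2.158, -2.229, -0.057]
wrist_force: [-0.5, 0.7, -0.0]
gripper_width: 0.0917
grasp_force: 0.0
```

```bash
python3 - <<'E'
from h import *
g=np.array([.516,-.25,.189])
s=bot.read_state();print(s["time_s"],s["tool_pos"],rel(g-.019*nz))
K,T,im,d=grab("wrist");save(im,"pics/w1.png")
P=cloud(K,T,d);hsv=cv2.cvtColor(im,cv2.COLOR_RGB2HSV);h,sa,v=[hsv[...,i].astype(int) for i in range(3)]
m=(h>5)&(h<20)&(sa>140)&(v>150)&(P[...,2]>.2)&(P[...,2]<.23)
q=P[m];print(m.sum(),q.mean(0) if m.any() else 0, cv2.minAreaRect(q[:,:2].astype(np.float32)) if m.any() else 0,np.argwhere(m).mean(0))
E
```

```text
2.2 [ 0.5157143  -0.25545985  0.2741772 ] (array([0.009, 0.005, 1.043]), array([-0.    ,  0.0003, -0.0002]))
3063 [ 0.51573413 -0.24825751  0.21206027] ((0.5158233642578125, -0.25026583671569824), (0.027249738574028015, 0.07542824745178223), 2.199197292327881) [187.05288932 254.26118185]
```

View pics/w1.png

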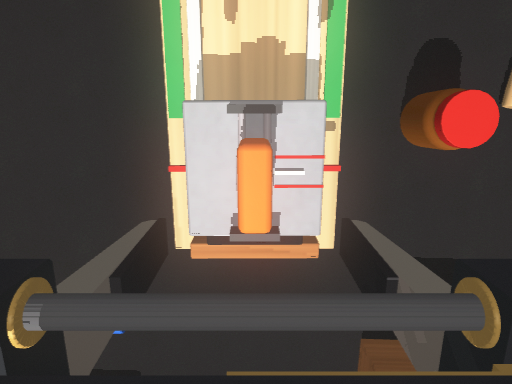

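The wrist view shows the handle at ~(255,187), centred between the fingers, with the white mark at (289,171) midway between the red lines (rows 156 and 186). Its measured centre is (0.516, -0.250), so I'll descend with the jaw narrowed.

Request:
{"op": "carry_out", "data": {
  "increments": [
    {"travel":[0.05,0,0.2],"rot":[0,0,0]},
    {"travel":[0.05,0,0.45],"rot":[0,0,0]},
    {"travel":[0.05,0,0.7],"rot":[0,0,0]},
    {"travel":[0.05,0,0.9],"rot":[0,0,0]},
    {"travel":[0.05,0,1.0],"rot":[0,0,0]},
    {"travel":[0.05,0,1.0],"rot":[0,0,0]}
  ],
  "jaw": 0.3
}}

```text
time_s: 2.85
tool_pos: [0.514, -0.2462, 0.1736]
tcp_rot: [-2.158, -2.226, -0.056]
wrist_force: [-0.2, 0.5, 0.4]
gripper_width: 0.0594
grasp_force: 0.0
```

Request:
{"op": "carry_out", "data": {
  "increments": [
    {"travel":[0,0,0.05],"rot":[0,0,0]}
  ],
  "jaw": -1
}}

```text
time_s: 2.95
tool_pos: [0.5162, -0.2461, 0.1711]
tcp_rot: [-2.16, -2.231, -0.059]
wrist_force: [0.6, 0.7, -0.2]
gripper_width: 0.0538
grasp_force: 0.0
```

Request:
{"op": "carry_out", "data": {
  "increments": [
    {"travel":[0,0,0],"rot":[0,0,0]}
  ]
}}

```text
time_s: 3.05
tool_pos: [0.5157, -0.2455, 0.1704]
tcp_rot: [-2.158, -2.231, -0.058]
wrist_force: [-0.2, -0.7, 0.3]
gripper_width: 0.046
grasp_force: 0.0
```

Request:
{"op": "carry_out", "data": {
  "increments": [
    {"travel":[0,0,0],"rot":[0,0,0]}
  ]
}}

```text
time_s: 3.15
tool_pos: [0.516, -0.2453, 0.1707]
tcp_rot: [-2.158, -2.232, -0.059]
wrist_force: [-0.6, 0.2, 0.6]
gripper_width: 0.0379
grasp_force: 0.0
```

Request:
{"op": "carry_out", "data": {
  "increments": [
    {"travel":[0,0,0],"rot":[0,0,0]}
  ]
}}

```text
time_s: 3.25
tool_pos: [0.5159, -0.2452, 0.1706]
tcp_rot: [-2.158, -2.232, -0.059]
wrist_force: [0.0, -0.6, -0.6]
gripper_width: 0.03
grasp_force: 0.0
```

Request:
{"op": "carry_out", "data": {
  "increments": [
    {"travel":[0,0,0],"rot":[0,0,0]}
  ]
}}

```text
time_s: 3.35
tool_pos: [0.5163, -0.2451, 0.1706]
tcp_rot: [-2.157, -2.232, -0.059]
wrist_force: [1.1, -0.1, 1.7]
gripper_width: 0.0275
grasp_force: 30.0
```

```bash
python3 - <<'E'
from h import *
s=bot.read_state();print(s)
K,T,im,d=grab("wrist");save(im,"pics/w2.png")
E
```

```text
{'time_s': 3.35, 'joint_pos': array([ 0.76175925,  0.41092556, -0.44242297,  1.77151131,  0.14370062,
        1.01765265,  0.30761387]), 'qvel': array([ 0.00177735,  0.00057591, -0.00052241,  0.0010638 ,  0.00095042,
        0.00108986, -0.00018291]), 'effort': array([ 3.21565121e-01, -4.41937351e+01, -4.24023092e+00, -2.19777131e+01,
       -1.40424259e-01,  3.12135564e-01, -2.12795776e-02]), 'tool_pos': array([ 0.51626272, -0.24505016,  0.170564  ]), 'tcp_rot': array([-2.15749116, -2.23234577, -0.05929355]), 'wrist_force': array([ 1.07109482, -0.06491915,  1.7162706 ]), 'moment': array([-0.13633712, -0.27393872,  0.00935797]), 'grasp_force': 30.001406371593475, 'gripper_width': 0.027465334308471832}
```

View pics/w2.png

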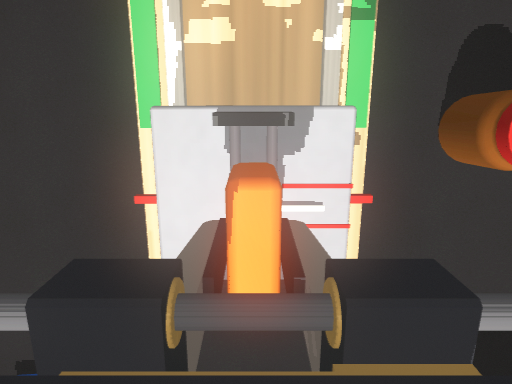

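The wrist view shows the block pinched, with the mark at row ~208 between the lines at rows 186 and 226 (deflection ≈ -1 mm). Now I'll draw it up with a smooth speed ramp.

```bash
cat >> h.py <<'E'
def defl(im):
    "white mark vs red lines in the wrist picture (when gripping), mm, + uphill"
    s=im[120:290,284:345].astype(int); r,g,b=s[...,0],s[...,1],s[...,2]
    red=((r>120)&(g<70)&(b<70)).sum(1); wh=(s.min(2)>235)[:,:40].sum(1)
    rows=np.flatnonzero(red>25); gap=np.argmax(np.diff(rows)); a,c=rows[:gap+1].mean(),rows[gap+1:].mean()
    w=np.arange(len(wh)); sel=(wh>20)&(w>a-5)&(w<c+5)
    return (a+120).round(1),(c+120).round(1),((w[sel].mean()-(a+c)/2)*-30/(c-a)).round(2),sel.sum()
E
python3 - <<'E'
from h import *
print(defl(cv2.imread("pics/w2.png")[...,::-1]))
E
```

```text
Traceback (most recent call last):
  File "h.py", line 30, in defl
    rows=np.flatnonzero(red>25); gap=np.argmax(np.diff(rows)); a,c=rows[:gap+1].mean(),rows[gap+1:].mean()
                                     ~~~~~~~~~^^^^^^^^^^^^^^^
ValueError: attempt to get argmax of an empty sequence
```

Request:
{"op": "carry_out", "data": {
  "increments": [
    {"travel":[0.01,0,0],"rot":[0,0,0]},
    {"travel":[0.03,0,0],"rot":[0,0,0]},
    {"travel":[0.06,0,0],"rot":[0,0,0]},
    {"travel":[0.1,0,0],"rot":[0,0,0]},
    {"travel":[0.15,0,0],"rot":[0,0,0]},
    {"travel":[0.21,0,0],"rot":[0,0,0]},
    {"travel":[0.28,0,0],"rot":[0,0,0]}
  ]
}}

```text
time_s: 4.1
tool_pos: [0.5153, -0.2169, 0.1721]
tcp_rot: [-2.158, -2.232, -0.059]
wrist_force: [2.1, -1.0, 4.4]
gripper_width: 0.0276
grasp_force: 30.0
```

```bash
python3 - <<'E'
from h import *
K,T,im,d=grab("wrist");save(im,"pics/w3.png");print(defl(im));s=bot.read_state();print(s["time_s"],s["tool_pos"],s["wrist_force"])
E
```

```text
Traceback (most recent call last):
  File "h.py", line 30, in defl
    rows=np.flatnonzero(red>25); gap=np.argmax(np.diff(rows)); a,c=rows[:gap+1].mean(),rows[gap+1:].mean()
                                     ~~~~~~~~~^^^^^^^^^^^^^^^
ValueError: attempt to get argmax of an empty sequence
```

```bash
sed -i 's/red=((r>120)&(g<70)&(b<70))/red=((r>110)\&(r>2*g)\&(r>2*b))/' h.py; python3 - <<'E'
from h import *
for f in("pics/w2.png","pics/w3.png"):
    im=cv2.imread(f)[...,::-1]
    try: print(defl(im))
    except Exception as e: print(e)
    print([(r,im[r,310].tolist()) for r in range(180,240,2)][:30])
s=bot.read_state();print(s["time_s"],s["tool_pos"],s["wrist_force"])
E
```

```text
(np.float64(185.5), np.float64(225.5), np.float64(-2.25), np.int64(6))
[(180, [236, 231, 232]), (182, [236, 233, 234]), (184, [253, 103, 94]), (186, [253, 103, 95]), (188, [243, 203, 200]), (190, [237, 232, 234]), (192, [237, 233, 234]), (194, [237, 232, 233]), (196, [237, 232, 233]), (198, [237, 233, 233]), (200, [237, 233, 232]), (202, [167, 154, 154]), (204, [168, 155, 154]), (206, [255, 255, 255]), (208, [255, 255, 255]), (210, [255, 255, 255]), (212, [237, 232, 232]), (214, [236, 232, 233]), (216, [238, 233, 233]), (218, [238, 233, 233]), (220, [237, 233, 233]), (222, [236, 232, 233]), (224, [227, 91, 83]), (226, [253, 102, 91]), (228, [243, 200, 199]), (230, [203, 190, 187]), (232, [143, 119, 109]), (234, [141, 119, 108]), (236, [140, 118, 107]), (238, [139, 116, 106])]
(np.float64(196.0), np.float64(235.5), np.float64(5.51), np.int64(6))
[(180, [234, 232, 232]), (182, [234, 232, 232]), (184, [235, 232, 233]), (186, [235, 231, 232]), (188, [235, 232, 232]), (190, [235, 231, 232]), (192, [235, 234, 234]), (194, [215, 120, 115]), (196, [253, 106, 98]), (198, [251, 132, 125]), (200, [236, 233, 233]), (202, [166, 155, 155]), (204, [166, 156, 155]), (206, [255, 255, 255]), (208, [255, 255, 255]), (210, [255, 255, 255]), (212, [236, 233, 233]), (214, [236, 233, 233]), (216, [235, 231, 231]), (218, [235, 231, 231]), (220, [236, 231, 231]), (222, [235, 231, 231]), (224, [235, 232, 233]), (226, [237, 232, 233]), (228, [237, 232, 233]), (230, [201, 190, 186]), (232, [141, 121, 110]), (234, [139, 118, 108]), (236, [140, 119, 109]), (238, [138, 118, 108])]
4.15 [ 0.51519681 -0.21521412  0.17217033] [0.84346232 0.30623511 5.38523462]
```

Request:
{"op": "carry_out", "data": {
  "increments": [
    {"travel":[0.06,0,0],"rot":[0,0,0]},
    {"travel":[0.14,0,0],"rot":[0,0,0]},
    {"travel":[0.22,0,0],"rot":[0,0,0]},
    {"travel":[0.3,0,0],"rot":[0,0,0]},
    {"travel":[0.38,0,0],"rot":[0,0,0]},
    {"travel":[0.46,0,0],"rot":[0,0,0]},
    {"travel":[0.54,0,0],"rot":[0,0,0]},
    {"travel":[0.62,0,0],"rot":[0,0,0]},
    {"travel":[0.7,0,0],"rot":[0,0,0]},
    {"travel":[0.78,0,0],"rot":[0,0,0]},
    {"travel":[0.86,0,0],"rot":[0,0,0]},
    {"travel":[0.94,0,0],"rot":[0,0,0]}
  ]
}}

```text
time_s: 5.35
tool_pos: [0.5119, -0.1229, 0.1772]
tcp_rot: [-2.158, -2.232, -0.059]
wrist_force: [1.4, -0.8, 6.6]
gripper_width: 0.0277
grasp_force: 30.0
```

Request:
{"op": "carry_out", "data": {
  "increments": [
    {"travel":[0.08,0,0],"rot":[0,0,0]},
    {"travel":[0.16,0,0],"rot":[0,0,0]},
    {"travel":[0.24,0,-0.002],"rot":[0,0,0]},
    {"travel":[0.32,0,-0.002],"rot":[0,0,0]},
    {"travel":[0.4,0,-0.004],"rot":[0,0,0]},
    {"travel":[0.48,0,-0.004],"rot":[0,0,0]},
    {"travel":[0.56,0,-0.006],"rot":[0,0,0]},
    {"travel":[0.64,0,-0.006],"rot":[0,0,0]},
    {"travel":[0.72,0,-0.008],"rot":[0,0,0]},
    {"travel":[0.8,0,-0.008],"rot":[0,0,0]},
    {"travel":[0.88,0,-0.01],"rot":[0,0,0]},
    {"travel":[0.96,0,-0.01],"rot":[0,0,0]}
  ]
}}

```text
time_s: 6.55
tool_pos: [0.5084, -0.0268, 0.1825]
tcp_rot: [-2.157, -2.231, -0.059]
wrist_force: [4.0, -1.3, 2.3]
gripper_width: 0.0276
grasp_force: 30.0
```

```bash
python3 - <<'E'
from h import *
s=bot.read_state();K,T,im,d=grab("wrist");print(defl(im));print(s["time_s"],s["tool_pos"],s["wrist_force"])
E
```

```text
(np.float64(195.5), np.float64(235.5), np.float64(5.62), np.int64(5))
6.55 [ 0.5084169  -0.02678315  0.18254876] [ 4.04565    -1.29993227  2.27452159]
```

Request:
{"op": "carry_out", "data": {
  "increments": [
    {"travel":[0.06,0.001,0],"rot":[0,0,0]},
    {"travel":[0.14,0.001,0],"rot":[0,0,0]},
    {"travel":[0.22,0.002,0],"rot":[0,0,0]},
    {"travel":[0.3,0.002,0],"rot":[0,0,0]},
    {"travel":[0.38,0.003,0],"rot":[0,0,0]},
    {"travel":[0.46,0.003,0],"rot":[0,0,0]},
    {"travel":[0.54,0.004,0],"rot":[0,0,0]},
    {"travel":[0.62,0.004,0],"rot":[0,0,0]},
    {"travel":[0.7,0.005,0],"rot":[0,0,0]},
    {"travel":[0.78,0.005,0],"rot":[0,0,0]},
    {"travel":[0.86,0.006,0],"rot":[0,0,0]},
    {"travel":[0.94,0.006,0],"rot":[0,0,0]}
  ]
}}

```text
time_s: 7.8
tool_pos: [0.5051, 0.0669, 0.1877]
tcp_rot: [-2.156, -2.231, -0.057]
wrist_force: [0.5, -0.6, 5.9]
gripper_width: 0.0279
grasp_force: 30.0
```

Request:
{"op": "carry_out", "data": {
  "increments": [
    {"travel":[0.08,0,0],"rot":[0,0,0]},
    {"travel":[0.16,0,0],"rot":[0,0,0]},
    {"travel":[0.24,0,0],"rot":[0,0,0]},
    {"travel":[0.32,0,0],"rot":[0,0,0]},
    {"travel":[0.4,0,0],"rot":[0,0,0]},
    {"travel":[0.48,0,0],"rot":[0,0,0]},
    {"travel":[0.56,0,0],"rot":[0,0,0]},
    {"travel":[0.64,0,0],"rot":[0,0,0]},
    {"travel":[0.72,0,0],"rot":[0,0,0]},
    {"travel":[0.8,0,0],"rot":[0,0,0]},
    {"travel":[0.88,0,0],"rot":[0,0,0]},
    {"travel":[0.96,0,0],"rot":[0,0,0]}
  ]
}}

```text
time_s: 9.0
tool_pos: [0.5017, 0.1627, 0.193]
tcp_rot: [-2.156, -2.231, -0.056]
wrist_force: [-0.3, -0.8, 7.2]
gripper_width: 0.0276
grasp_force: 30.0
```

Request:
{"op": "carry_out", "data": {
  "increments": [
    {"travel":[0.08,0,0],"rot":[0,0,0]},
    {"travel":[0.16,0,0],"rot":[0,0,0]},
    {"travel":[0.24,0,-0.002],"rot":[0,0,0]},
    {"travel":[0.32,0,-0.002],"rot":[0,0,0]},
    {"travel":[0.4,0,-0.004],"rot":[0,0,0]},
    {"travel":[0.48,0,-0.004],"rot":[0,0,0]},
    {"travel":[0.56,0,-0.006],"rot":[0,0,0]},
    {"travel":[0.64,0,-0.006],"rot":[0,0,0]},
    {"travel":[0.72,0,-0.008],"rot":[0,0,0]},
    {"travel":[0.8,0,-0.008],"rot":[0,0,0]},
    {"travel":[0.88,0,-0.01],"rot":[0,0,0]},
    {"travel":[0.96,0,-0.01],"rot":[0,0,0]}
  ]
}}

```text
time_s: 10.2
tool_pos: [0.4984, 0.2584, 0.1983]
tcp_rot: [-2.156, -2.231, -0.056]
wrist_force: [-0.7, -0.7, 1.4]
gripper_width: 0.0274
grasp_force: 30.0
```

Request:
{"op": "carry_out", "data": {
  "increments": [
    {"travel":[0.07,0,0],"rot":[0,0,0]},
    {"travel":[0.13,0,0],"rot":[0,0,0]},
    {"travel":[0.18,0,0],"rot":[0,0,0]},
    {"travel":[0.22,0,0],"rot":[0,0,0]},
    {"travel":[0.25,0,0],"rot":[0,0,0]},
    {"travel":[0.28,0,0],"rot":[0,0,0]},
    {"travel":[0.3,0,0],"rot":[0,0,0]},
    {"travel":[0.31,0,0],"rot":[0,0,0]},
    {"travel":[0.32,0,0],"rot":[0,0,0]},
    {"travel":[0.32,0,0],"rot":[0,0,0]},
    {"travel":[0.32,0,0],"rot":[0,0,0]},
    {"travel":[0.32,0,0],"rot":[0,0,0]},
    {"travel":[0.32,0,0],"rot":[0,0,0]},
    {"travel":[0.32,0,0],"rot":[0,0,0]},
    {"travel":[0.32,0,0],"rot":[0,0,0]},
    {"travel":[0.32,0,0],"rot":[0,0,0]}
  ]
}}

```text
time_s: 11.8
tool_pos: [0.4974, 0.2895, 0.2001]
tcp_rot: [-2.156, -2.231, -0.056]
wrist_force: [-5.0, 0.2, -5.2]
gripper_width: 0.0278
grasp_force: 30.0
```

```bash
python3 - <<'E'
from h import *
s=bot.read_state();K,T,im,d=grab("wrist");print(defl(im));save(im,"pics/w5.png");print(s["time_s"],s["tool_pos"],s["wrist_force"], rel(s["tool_pos"]), (s["tool_pos"]-[.516,-.245,.1706])@up)
a=grab("scene");save(a[2],"pics/s5.png")
E
```

```text
(np.float64(192.5), np.float64(232.5), np.float64(3.0), np.int64(6))
11.8 [0.49736558 0.28953118 0.20011445] [-5.04023146  0.17490661 -5.15056642] (array([-0.,  0., -0.]), array([-0.0001,  0.0003, -0.    ])) 0.5356694128571182
```

View pics/s5.png

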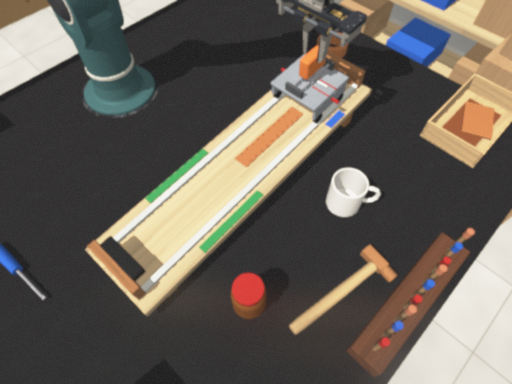

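The scene view shows the carriage at the top with its pointers beside the blue tape and clear of the top stop, at c ≈ 0.530. Next: a reference frame, then release.

```bash
cat >> h.py <<'E'
def edge(im,d):
    "row of the plate's uphill edge, by the depth step, median over two column bands"
    r=[]
    for cs in (range(180,215,3),range(300,335,3)):
        for c in cs:
            z=cv2.medianBlur(d[:,c].reshape(-1,1).astype(np.float32),3).ravel(); st=z[2:-2][:-6]-z[2:-2][6:]
            k=np.flatnonzero(st[:300]>.03)
            if len(k): r.append(k[0]+2+3)
    return np.median(r),len(r),np.ptp(r)
def track():
    s=bot.read_state();K,T,im,d=grab("wrist")
    u=(s["tool_pos"]-[.516,-.245,.1706])@up
    e=edge(im,d); z=np.median(d[int(e[0])+12:int(e[0])+22,185:210]); mm=z/K[1,1]*1000
    print("t",s["time_s"],"tool_u",u.round(4),"edge",e,"mm/px",mm.round(3),"w",s["gripper_width"])
    return u-e[0]*mm/1000
E
python3 - <<'E'
from h import *
print("raw",track(), "c=.530 here")
E
```

```text
t 11.9 tool_u 0.5357 edge (np.float64(5.0), 24, np.int64(0)) mm/px 0.71 w 0.027680691904244693
raw 0.53211104115698 c=.530 here
```

```bash
cat >> h.py <<'E'
def edge(im,d):
    r=[]
    for c in list(range(200,222,3))+list(range(290,335,3)):
        z=d[:,c]; zp=z[225]; bad=np.flatnonzero(np.abs(z[:225]-zp)>.03)
        if len(bad): r.append(bad[-1]+1)
    return np.median(r),len(r),np.ptp(r)
E
python3 - <<'E'
from h import *
print("raw",track(), "c=.530 here")
K,T,im,d=grab("wrist"); print(d[20:240:12,320].round(3),d[20:240:12,205].round(3))
E
```

```text
t 11.95 tool_u 0.5357 edge (np.float64(220.0), 23, np.int64(111)) mm/px 0.457 w 0.027971036675935777
raw 0.43505469868690827 c=.530 here
[0.244 0.245 0.288 0.295 0.299 0.302 0.304 0.303 0.231 0.233 0.232 0.
 0.239 0.241 0.242 0.244 0.246 0.249 0.251] [0.243 0.246 0.286 0.296 0.299 0.302 0.304 0.306 0.23  0.232 0.234 0.236
 0.238 0.24  0.242 0.244 0.247 0.173 0.155]
```

```bash
cat >> h.py <<'E'
def track():
    s=bot.read_state();K,T,im,d=grab("wrist")
    o=np.array([.516,-.245,.1706]);u=(s["tool_pos"]-o)@up
    P=cloud(K,T,d)-o; ok=(d>0)&(np.abs(P@nz+.036)<.012)&(np.abs(np.abs(P@bx)-.045)<.02)
    q=(P@up)[ok]; ed=np.percentile(q,99.5)-.5
    print("t",s["time_s"],"tool_u",u.round(4),"n",ok.sum(),"h",np.median((P@nz)[ok]).round(4),"w",s["gripper_width"].round(4),"edge",(ed+.5).round(4))
    return ed+.5
E
python3 - <<'E'
from h import *
track()
E
```

```text
Traceback (most recent call last):
  File "h.py", line 59, in track
    print("t",s["time_s"],"tool_u",u.round(4),"n",ok.sum(),"h",np.median((P@nz)[ok]).round(4),"w",s["gripper_width"].round(4),"edge",(ed+.5).round(4))
                                                                                                  ^^^^^^^^^^^^^^^^^^^^^^^^
AttributeError: 'float' object has no attribute 'round'
```

```bash
sed -i 's/s\["gripper_width"\].round(4)/s["gripper_width"]/' h.py
python3 - <<'E'
from h import *
track()
E
```

```text
t 12.1 tool_u 0.5357 n 14008 h -0.0355 w 0.027851570157782068 edge 0.5967
```

The reference is consistent: c = edge − 0.067 ≈ 0.530. Releasing now.

Request:
{"op": "carry_out", "data": {
  "increments": [
    {"travel":[0,0,0],"rot":[0,0,0]},
    {"travel":[0,0,0],"rot":[0,0,0]},
    {"travel":[0,0,0],"rot":[0,0,0]}
  ],
  "jaw": -0.04
}}

```text
time_s: 12.45
tool_pos: [0.4997, 0.2901, 0.2016]
tcp_rot: [-2.159, -2.231, -0.063]
wrist_force: [0.3, 0.5, 0.2]
gripper_width: 0.0443
grasp_force: 0.0
```

```bash
python3 - <<'E'
from h import *
print("c",track()-.0667)
E
```

```text
t 12.45 tool_u 0.5362 n 11343 h -0.0355 w 0.04431655972885184 edge 0.581
c 0.5142613342363703
```

Request:
{"op": "carry_out", "data": {
  "increments": [
    {"travel":[-0.34,0,0],"rot":[0,0,0]},
    {"travel":[-0.5,0,0],"rot":[0,0,0]},
    {"travel":[-0.66,0,0],"rot":[0,0,0]},
    {"travel":[-0.84,0,0],"rot":[0,0,0]}
  ]
}}

```text
time_s: 12.9
tool_pos: [0.5017, 0.2056, 0.1966]
tcp_rot: [-2.157, -2.232, -0.061]
wrist_force: [-0.7, -0.1, 0.3]
gripper_width: 0.0441
grasp_force: 0.0
```

```bash
python3 - <<'E'
from h import *
c=track()-.0667;print("c",c,"fallen",.530-c)
for V in (.2,.22,.24): print(V,[round(V*(t-.42*V/.22*(1-np.exp(-t/(.42*V/.22)))),4) for t in(.27,.29,.67,.69,.72)])
E
```

```text
t 12.9 tool_u 0.4516 n 14477 h -0.0355 w 0.04408743758537054 edge 0.514
c 0.44725746464348726 fallen 0.08274253535651277
0.2 [np.float64(0.0153), np.float64(0.0174), np.float64(0.0708), np.float64(0.0742), np.float64(0.0792)]
0.22 [np.float64(0.0156), np.float64(0.0177), np.float64(0.0737), np.float64(0.0773), np.float64(0.0826)]
0.24 [np.float64(0.0158), np.float64(0.018), np.float64(0.0763), np.float64(0.08), np.float64(0.0857)]
```

Request:
{"op": "carry_out", "data": {
  "increments": [
    {"travel":[-0.27,0,0],"rot":[0,0,0]},
    {"travel":[-0.46,0,0],"rot":[0,0,0]},
    {"travel":[-0.66,0,0],"rot":[0,0,0]},
    {"travel":[-0.87,0,0],"rot":[0,0,0]}
  ]
}}

```text
time_s: 13.35
tool_pos: [0.5045, 0.119, 0.1919]
tcp_rot: [-2.157, -2.232, -0.061]
wrist_force: [0.5, -0.6, 0.1]
gripper_width: 0.0442
grasp_force: 0.0
```

```bash
python3 - <<'E'
from h import *
c=track()-.0667;print("c",c,"fallen",.530-c)
for V in (.2,.22,.24): print(V,[round(V*(t-.42*V/.22*(1-np.exp(-t/(.42*V/.22)))),4) for t in(1.17,1.22,1.32,1.42,1.52,1.62,1.72,1.82)])
E
```

```text
t 13.35 tool_u 0.3648 n 14762 h -0.0355 w 0.044231385579509314 edge 0.4291
c 0.3624470812635074 fallen 0.16755291873649264
0.2 [np.float64(0.1612), np.float64(0.1708), np.float64(0.19), np.float64(0.2095), np.float64(0.2291), np.float64(0.2487), np.float64(0.2685), np.float64(0.2883)]
0.22 [np.float64(0.1707), np.float64(0.1811), np.float64(0.202), np.float64(0.2231), np.float64(0.2445), np.float64(0.266), np.float64(0.2875), np.float64(0.3092)]
0.24 [np.float64(0.1794), np.float64(0.1905), np.float64(0.213), np.float64(0.2358), np.float64(0.2588), np.float64(0.282), np.float64(0.3054), np.float64(0.3289)]
```

Request:
{"op": "carry_out", "data": {
  "increments": [
    {"travel":[-0.3,-0.005,0],"rot":[0,0,0]},
    {"travel":[-0.52,-0.01,0],"rot":[0,0,0]}
  ]
}}

```text
time_s: 13.6
tool_pos: [0.5052, 0.0668, 0.189]
tcp_rot: [-2.157, -2.232, -0.06]
wrist_force: [0.2, -0.3, -0.1]
gripper_width: 0.0439
grasp_force: 0.0
```

Request:
{"op": "carry_out", "data": {
  "increments": [
    {"travel":[-0.208,0,0],"rot":[0,0,0]},
    {"travel":[-0.416,0,0],"rot":[0,0,0]},
    {"travel":[-0.624,0,0],"rot":[0,0,0]},
    {"travel":[-0.82,0,0],"rot":[0,0,0]},
    {"travel":[-1.0,0,0],"rot":[0,0,0]}
  ],
  "jaw": -1
}}

```text
time_s: 14.1
tool_pos: [0.5088, -0.0328, 0.1837]
tcp_rot: [-2.157, -2.232, -0.06]
wrist_force: [-0.1, -0.2, -0.7]
gripper_width: 0.0276
grasp_force: 30.0
```

Gripped. Now a gentle deceleration to a standstill, then hold.

Request:
{"op": "carry_out", "data": {
  "increments": [
    {"travel":[-0.16,0,0],"rot":[0,0,0]},
    {"travel":[-0.302,0,0],"rot":[0,0,0]},
    {"travel":[-0.426,0,0],"rot":[0,0,0]},
    {"travel":[-0.532,0,0],"rot":[0,0,0]},
    {"travel":[-0.62,0,0],"rot":[0,0,0]},
    {"travel":[-0.69,0,0],"rot":[0,0,0]},
    {"travel":[-0.742,0,0],"rot":[0,0,0]},
    {"travel":[-0.776,0,0],"rot":[0,0,0]},
    {"travel":[-0.794,0,0],"rot":[0,0,0]},
    {"travel":[-0.8,0,0],"rot":[0,0,0]},
    {"travel":[-0.8,0,0],"rot":[0,0,0]},
    {"travel":[-0.8,0,0],"rot":[0,0,0]}
  ]
}}

```text
time_s: 15.3
tool_pos: [0.5114, -0.1119, 0.1793]
tcp_rot: [-2.157, -2.233, -0.06]
wrist_force: [4.9, 0.3, -1.2]
gripper_width: 0.0275
grasp_force: 30.0
```

Request:
{"op": "carry_out", "data": {
  "increments": [
    {"travel":[0,0,0],"rot":[0,0,0]},
    {"travel":[0,0,0],"rot":[0,0,0]},
    {"travel":[0,0,0],"rot":[0,0,0]},
    {"travel":[0,0,0],"rot":[0,0,0]},
    {"travel":[0,0,0],"rot":[0,0,0]},
    {"travel":[0,0,0],"rot":[0,0,0]},
    {"travel":[0,0,0],"rot":[0,0,0]},
    {"travel":[0,0,0],"rot":[0,0,0]},
    {"travel":[0,0,0],"rot":[0,0,0]},
    {"travel":[0,0,0],"rot":[0,0,0]},
    {"travel":[0,0,0],"rot":[0,0,0]},
    {"travel":[0,0,0],"rot":[0,0,0]},
    {"travel":[0,0,0],"rot":[0,0,0]},
    {"travel":[0,0,0],"rot":[0,0,0]},
    {"travel":[0,0,0],"rot":[0,0,0]},
    {"travel":[0,0,0],"rot":[0,0,0]},
    {"travel":[0,0,0],"rot":[0,0,0]},
    {"travel":[0,0,0],"rot":[0,0,0]},
    {"travel":[0,0,0],"rot":[0,0,0]},
    {"travel":[0,0,0],"rot":[0,0,0]}
  ]
}}

```text
time_s: 17.3
tool_pos: [0.5114, -0.1118, 0.1793]
tcp_rot: [-2.157, -2.233, -0.06]
wrist_force: [5.5, -0.9, -1.5]
gripper_width: 0.0277
grasp_force: 30.0
```

```bash
python3 - <<'E'
from h import *
print("c",track()-.0667);K,T,im,d=grab("wrist");print(defl(im));save(im,"pics/w8.png")
s=bot.read_state();print(s["tool_pos"],s["wrist_force"],s["time_s"])
print("c",track()-.0667)
E
```

```text
t 17.3 tool_u 0.1335 n 14136 h -0.0355 w 0.027717584147282974 edge 0.1958
c 0.1291244675011089
(np.float64(191.0), np.float64(230.5), np.float64(3.23), np.int64(6))
[ 0.51144268 -0.11180807  0.17928216] [ 5.81770493 -0.24502461 -0.7907961 ] 17.4
t 17.4 tool_u 0.1335 n 14137 h -0.0355 w 0.0278100597627328 edge 0.1959
c 0.12915068170935984
```

View pics/w8.png

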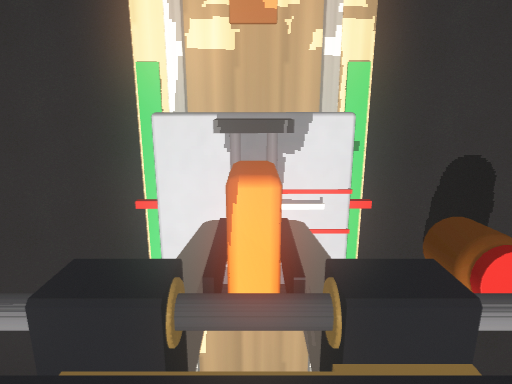

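The wrist view shows the pointers (row ~204) beside the green tapes. The mark sits at row ~207 between the lines at 191 and 231, so deflection is ≈ +5 mm and the carriage is standing still at c ≈ 0.129. Now I'll ease it down.

Request:
{"op": "carry_out", "data": {
  "increments": [
    {"travel":[-0.01,0,0],"rot":[0,0,0]},
    {"travel":[-0.03,0,0],"rot":[0,0,0]},
    {"travel":[-0.06,0,0],"rot":[0,0,0]},
    {"travel":[-0.1,0,0],"rot":[0,0,0]},
    {"travel":[-0.14,0,0],"rot":[0,0,0]},
    {"travel":[-0.18,0,0],"rot":[0,0,0]},
    {"travel":[-0.22,0,0],"rot":[0,0,0]},
    {"travel":[-0.26,0,0],"rot":[0,0,0]},
    {"travel":[-0.3,0,0],"rot":[0,0,0]},
    {"travel":[-0.34,0,0],"rot":[0,0,0]},
    {"travel":[-0.38,0,0],"rot":[0,0,0]},
    {"travel":[-0.42,0,0],"rot":[0,0,0]},
    {"travel":[-0.46,0,0],"rot":[0,0,0]},
    {"travel":[-0.5,0,0],"rot":[0,0,0]},
    {"travel":[-0.54,0,0],"rot":[0,0,0]},
    {"travel":[-0.58,0,0],"rot":[0,0,0]},
    {"travel":[-0.62,0,0],"rot":[0,0,0]},
    {"travel":[-0.66,0,0],"rot":[0,0,0]},
    {"travel":[-0.7,0,0],"rot":[0,0,0]},
    {"travel":[-0.74,0,0],"rot":[0,0,0]}
  ]
}}

```text
time_s: 19.45
tool_pos: [0.5141, -0.1855, 0.1752]
tcp_rot: [-2.156, -2.233, -0.061]
wrist_force: [5.6, -0.8, -1.4]
gripper_width: 0.0277
grasp_force: 30.0
```

Request:
{"op": "carry_out", "data": {
  "increments": [
    {"travel":[-0.04,0,0],"rot":[0,0,0]},
    {"travel":[-0.08,0,0],"rot":[0,0,0]},
    {"travel":[-0.12,0,0],"rot":[0,0,0]},
    {"travel":[-0.16,0,0],"rot":[0,0,0]},
    {"travel":[-0.2,0,0],"rot":[0,0,0]},
    {"travel":[-0.24,0,0],"rot":[0,0,0]},
    {"travel":[-0.28,0,0],"rot":[0,0,0]},
    {"travel":[-0.32,0,0],"rot":[0,0,0]},
    {"travel":[-0.36,0,0],"rot":[0,0,0]},
    {"travel":[-0.4,0,0],"rot":[0,0,0]},
    {"travel":[-0.43,0,0],"rot":[0,0,0]},
    {"travel":[-0.46,0,0],"rot":[0,0,0]},
    {"travel":[-0.48,0,0],"rot":[0,0,0]},
    {"travel":[-0.5,0,0],"rot":[0,0,0]},
    {"travel":[-0.52,0,0],"rot":[0,0,0]},
    {"travel":[-0.535,0,0],"rot":[0,0,0]},
    {"travel":[-0.55,0,0],"rot":[0,0,0]},
    {"travel":[-0.565,0,0],"rot":[0,0,0]},
    {"travel":[-0.575,0,0],"rot":[0,0,0]},
    {"travel":[-0.58,0,0],"rot":[0,0,0]}
  ]
}}

```text
time_s: 21.45
tool_pos: [0.5161, -0.243, 0.1721]
tcp_rot: [-2.156, -2.233, -0.061]
wrist_force: [5.8, 0.1, -2.2]
gripper_width: 0.0275
grasp_force: 30.0
```

```bash
python3 - <<'E'
from h import *
print("c",track()-.0667);K,T,im,d=grab("wrist");print(defl(im))
s=bot.read_state();print(s["tool_pos"],s["wrist_force"],s["time_s"])
E
```

```text
t 21.45 tool_u 0.0021 n 14486 h -0.0355 w 0.027527164065404734 edge 0.0664
c -0.0003445808295366032
(np.float64(188.0), np.float64(227.5), np.float64(0.95), np.int64(6))
[ 0.51609662 -0.24300667  0.17209493] [ 5.00074507  0.96640343 -1.68974231] 21.55
```

Request:
{"op": "carry_out", "data": {
  "increments": [
    {"travel":[-0.01,0,0],"rot":[0,0,0]},
    {"travel":[-0.02,0,0],"rot":[0,0,0]},
    {"travel":[-0.03,0,0],"rot":[0,0,0]},
    {"travel":[-0.03,0,0],"rot":[0,0,0]},
    {"travel":[-0.03,0,0],"rot":[0,0,0]}
  ]
}}

```text
time_s: 22.05
tool_pos: [0.5162, -0.2458, 0.1719]
tcp_rot: [-2.155, -2.233, -0.061]
wrist_force: [4.9, -0.1, -1.1]
gripper_width: 0.0269
grasp_force: 30.0
```

Request:
{"op": "carry_out", "data": {
  "increments": [
    {"travel":[0,0,0],"rot":[0,0,0]},
    {"travel":[0,0,0],"rot":[0,0,0]},
    {"travel":[0,0,0],"rot":[0,0,0]},
    {"travel":[0,0,0],"rot":[0,0,0]},
    {"travel":[0,0,0],"rot":[0,0,0]},
    {"travel":[0,0,0],"rot":[0,0,0]}
  ],
  "jaw": 0.4
}}

```text
time_s: 22.65
tool_pos: [0.5151, -0.2471, 0.1718]
tcp_rot: [-2.157, -2.231, -0.058]
wrist_force: [-0.6, 0.2, -0.4]
gripper_width: 0.0642
grasp_force: 0.0
```

Request:
{"op": "carry_out", "data": {
  "increments": [
    {"travel":[0,0,-0.1],"rot":[0,0,0]},
    {"travel":[0,0,-0.3],"rot":[0,0,0]},
    {"travel":[0,0,-0.5],"rot":[0,0,0]},
    {"travel":[0,0,-0.7],"rot":[0,0,0]},
    {"travel":[0,0,-0.9],"rot":[0,0,0]},
    {"travel":[0,0,-1.0],"rot":[0,0,0]},
    {"travel":[0,0,-1.0],"rot":[0,0,0]},
    {"travel":[0,0,-1.0],"rot":[0,0,0]},
    {"travel":[0,0,-1.0],"rot":[0,0,0]},
    {"travel":[0,0,-1.0],"rot":[0,0,0]}
  ]
}}

```text
time_s: 23.65
tool_pos: [0.5149, -0.2522, 0.2707]
tcp_rot: [-2.155, -2.23, -0.058]
wrist_force: [0.1, 0.4, -0.3]
gripper_width: 0.0641
grasp_force: 0.0
```

```bash
python3 - <<'E'
from h import *
print("c",track()-.0667);K,T,im,d=grab("wrist");save(im,"pics/w9.png")
E
```

```text
t 23.65 tool_u -0.0017 n 10787 h -0.0355 w 0.06405444078982883 edge 0.066
c -0.0007360431386177618
```

View pics/w9.png

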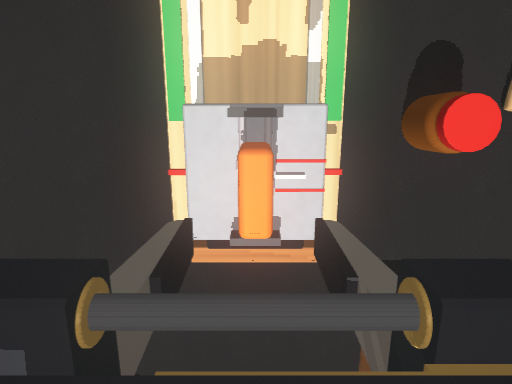

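The wrist view shows the carriage on the foot stop, the mark (row ~175) midway between the lines (160 and 190), the gripper clear above and the jar untouched.

```bash
python3 -c "
from bench import bot
print(bot.hand_in())"
```

```text
the job is handed in; nothing more can be done
None
```

The job is handed in, though the bench returned no verdict: the carriage went up to the blue tape, rolled over the strap untouched, was caught and held still beside the green tape for over two seconds, and now rests on the foot stop with its handle free and the arm clear.

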